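# Weld inspection: check the probe on the reference block, then hold it on the marked spot

### The arm

A 6-joint arm with a two-finger parallel gripper is mounted at the origin on the work surface. World frame = base frame: x ahead of the robot, y to its left, z up, the work surface at z = 0. Lengths are in m, angles in rad, forces in N, time in s.
With the tool pointing down it reaches from about 0.35 to 0.775 m from the base axis. Payload 7.3 kg.
Tool frame: the origin (TCP) lies at the very end of the fingers, on their centre line; the grasp point (between the pads) lies 19 mm behind it (robot.tcp_to_grasp is the distance from the TCP to the grasp point, in m); x points along the fingers, y is the direction in which the jaws open and shut, and the axes are right-handed (so a half turn about x gives the same grasp; the last joint's range is limited). The gripper opens to 92 mm and grips with 3 to 60 N. Pads are 19 mm wide; open, the fingers measure 130 mm over their backs; the gripper's body (75 mm by 190 mm) begins 47 mm behind the grasp point.
Start: joints at [-1.339, 0.342, 1.524, -0, 1.275, -0.146], TCP at [0.194, -0.488, 0.203] pointing down, gripper open.
Joint ranges: [-2.53, 2.53], [-0.77, 2.02], [0.04, 2.7], [-1, 4.14], [0.28, 2.66], [-3.11, 3.11]. Speed limits (rad/s): [2.57, 2.57, 3.14, 3.14, 3.14, 3.14].

### API

Orientations are given as [roll, pitch, yaw] about the fixed x, y, z axes, in that order (R = Rz(yaw) Ry(pitch) Rx(roll)).
In Python, from cell import robot gives the robot as it stands.
- The arm moves only by the tool move_arm, never from a script. Its argument "increments" is a list of rows, each a list of 4 numbers: the shift along the tool's x, y, z normalised to -1 to 1, where 1 is 40 cm, then the turn about the tool's x normalised to -1 to 1, where 1 is 60 degrees. In form: [[dx, dy, dz, twist], ...]. A call has 1 to 5 rows; each row is the pose to reach, as a shift and turn from the pose commanded when the call began, along the tool's axes at that moment; what a row does not reach only later rows make up. A row lasts 1/8 s, in which the tool goes at most 62.5 mm and 10.7 degrees, less where a joint would pass 70% of its speed; a pose out of reach is approached as far as the arm can. A call with a number of a shift or a turn outside -1 to 1 is refused whole. A call with a gripper value outside its range is refused whole. "gripper" is the closure, from 0 (fully open) to 1 (shut), set as the call begins (left out, the last holds). The fingers move at their own pace and stop on an object; "squeeze" is the grip in N (left out, the last holds). Time passes only in rows, so rows that repeat a pose let the fingers close. It gives the time, the measured TCP pose, the force and the opening at its end, in the units of the state.
- robot.observe(): the state, without advancing time (a new reading comes with each control period).
- robot.read_camera(name): name is "side" or "top"; returns the picture (480x640x3 uint8, red, green, blue); there is no depth.
- robot.camera_params(name): a dict with "fx", "fy", "cx", "cy" (pixels), "R" (3x3) and "t" (3): a world point X has camera coordinates R X + t. Camera axes: x right, y down, z forward; pixel columns grow to the right and rows downward; lengths in m; the calibration is good to about 2 mm. A picture is of the moment at which its call begins. camera_params takes no time and is no camera call.
- robot.hand_in(): hands the job in, once; it reports no verdict.
The state is a dict: "time": time; "qpos": joint angles; "qvel": joint speeds; "joint_efforts": joint torques, N m; "tool_pos": TCP position; "tool_rot": TCP orientation; "contact_force": force on the tool from outside, world axes, zero at the start; "torque": the same for the moment, N m; "opening": finger opening in m.
Only numpy, scipy, OpenCV 4.12 (cv2) and the standard library are available. Lean on these libraries where they do the work, as an engineer would, in place of code of your own. Each camera call takes 0.05 s, during which the arm holds its last target.

### The job

Take the spring-tipped inspection probe from its holder and press its tip lightly, with the probe upright, on the ringed centre of the steel reference block for a good half second. Then set the tip inside the white ring on the tilted welded plate, with the probe square to the plate and the spring tip pushed in about half-way, and finish there: the program ends while the gripper is still holding the probe against the plate. Do not jab, do not shift the reference block or the plate, and leave the copper block, the bolt bin and the hammer alone.

Things in the scene. Friction and masses are not known exactly. Their poses are not given: they have to be found in the camera images.
- probe_grip (a point): Centre of the probe's grip, an upright black cylinder 28 mm in diameter and 70 mm tall with two yellow bands, standing in the holder. On its axis, half-way up (35 mm from either end). z runs along the probe from tip to back end. Grip it from any side; lift straight up by at least 45 mm to clear the hole.
- tip (a point): Centre of the flat end face of the probe's brass tip (12 mm in diameter). On the probe's axis, 77 mm from the grip centre when the tip is fully out. z points from the tip to the back end of the probe.
- plunger: The sprung brass tip of the probe. It slides 14 mm into the nose, along the probe's axis: it starts to move at 2 N and the force grows by 0.5 N per mm (5.5 N at half-way, 7 mm; 9 N at the stop, beyond which it is rigid). Origin at the centre of its end face, same as tip.
- probe: The probe as a whole, about 0.14 kg. Origin on its axis at the lower shoulder of the grip, 35 mm below the grip centre and 42 mm above the tip's end; z runs from tip to back end. The shoulder rests on the holder's top; the nose (14 mm in diameter) and the sprung tip hang in the holder's hole.
- holder: Grey plastic block, 70 x 70 x 65 mm, fixed to the table, with a 20 mm hole in its top, 55 mm deep, where the probe stands. Origin at the centre of its underside. It changes places with the two blocks.
- ref_top (a point): Centre of the top face of the steel reference block (64 x 64 x 25 mm, 0.75 kg, lying loose on the table), inside a green ring of 40 mm outer and 30 mm inner diameter. z is up.
- ref_block: The steel reference block; origin at the centre of its underside, 25 mm below ref_top.
- spot (a point): Centre of the white ring (36 mm outer, 26 mm inner diameter, white dot in the middle) painted flat on the welded plate. z is the plate's outward normal, leaning 11 to 26 degrees from vertical towards the robot's side; y runs along the weld bead, which lies 48 mm from the ring's centre in +x (9 mm wide, 5 mm proud). The plate is about 0.11 m above the table.
- faceplate: Tilting top of the welding positioner with the clamped welded plate (120 x 140 x 10 mm, two clamps up to 14 mm proud at its far corners). Its stiff hinge does not turn under a light push. Origin on the tilt axis, 16 mm under the plate's surface; z is the normal, y the tilt axis. The base below is fixed, 200 x 220 mm, with side cheeks 0.112 m high.
- copper_block: Bystander: plain copper block, 64 x 64 x 25 mm, no ring. Origin at the centre of its underside.
- bolt_bin: Bystander: red open bin, 150 x 110 x 70 mm, with bolts. Origin at the centre of its underside.
- hammer: Bystander: hammer with a wooden handle, lying on the table beyond the positioner.
Mind the look-alikes: they are no part of the job. What is shaped like the probe but pink or turquoise is not meant. Of the things that look like the ref_block, the smaller one is meant.

How it is judged:
On the way:
1. the held probe is lightly pressed, upright, on the ringed centre of the steel reference block (contact force between plunger and ref_block between 1.5 and 11 N and horizontal distance between tip and ref_top below 0.012 m and angle between tip's own z axis and vertical below 0.15 rad and contact force between the fingers and probe above 2 N), for 0.3 s.
At the end, for the whole second after the job is handed in: Held still: tip within 8 mm of the ring's centre, probe within 8 degrees of the plate's normal, pressing with 2.5 to 8.5 N; the hand off the plate; reference block within 20 mm and spot within 6 mm of where they were (contact force between plunger and faceplate between 2.5 and 8.5 N and distance between tip and spot below 0.008 m and angle between the z axis of tip and the z axis of spot, either way round below 0.14 rad and contact force between the fingers and probe above 2 N and linear speed of probe below 0.01 m/s and contact force between each of the arm, the fingers and faceplate below 0.5 N and distance of ref_block from where it was at the start of the episode below 0.02 m and distance of spot from where it was at the start of the episode below 0.006 m); the arm keeps its last pose, push and grip.
It fails at once if the probe is jabbed into the plate or the reference block with more than 25 N (contact force between probe and faceplate above 25 N or contact force between probe and ref_block above 25 N).
It fails at once if the copper block, bolt bin or hammer is moved by more than 20 mm (distance of any of copper_block, bolt_bin, hammer from where it was at the start of the episode above 0.02 m).
It fails at once if the reference block is shifted by more than 20 mm or the plate by more than 6 mm (distance of ref_block from where it was at the start of the episode above 0.02 m or distance of spot from where it was at the start of the episode above 0.006 m).
It also fails if it takes over 50 s, if anything falls off the work surface, if the arm or the gripper's body presses on something with over 40 N, if the wrist force passes 120 N, or if a joint passes its speed limit or range.

## Working session

There is one attempt and no reset: what is moved stays moved. The work goes in short steps, Python scripts to look and compute and a tool call to move; the robot and the scene stay as the last step left them, time stands still between calls to the robot, and variables do not carry over. Pictures are saved under pics/ and viewed, and the job is handed in when it is done.

Besides the shell and the picture viewer there is one more tool, called as name(argument=value, ...) on one line, values as JSON. move_arm: Moves the arm, as the interface text tells. Its arguments: {"type":"object","properties":{"increments":{"type":"array","items":{"type":"array","items":{"type":"number"}}},"gripper":{"type":"number"},"squeeze":{"type":"number"}},"required":["increments"]}

```bash
ls; mkdir -p pics; python3 - <<'E'
from cell import robot
import cv2
for n in("side","top"):
    im=robot.read_camera(n); cv2.imwrite(f"pics/{n}0.png",im[:,:,::-1]); p=robot.camera_params(n); print(n,p)
print(robot.observe(), robot.tcp_to_grasp)
E
```

```text
pics
side {'fx': 478.70082641870073, 'fy': 478.70082641870073, 'cx': 316.42824007816455, 'cy': 245.8056001026792, 'R': array([[-0.97730221, -0.21101547,  0.01878437],
       [-0.16177785,  0.68612357, -0.7092689 ],
       [ 0.13677831, -0.69620896, -0.70468772]]), 't': array([0.55021233, 0.11706891, 1.14566159])}
top {'fx': 513.3049889337644, 'fy': 513.3049889337644, 'cx': 317.9343328755937, 'cy': 228.1259171012857, 'R': array([[ 4.79242988e-03, -9.99687577e-01, -2.45312275e-02],
       [-9.81475010e-01, -3.70859100e-06, -1.91590197e-01],
       [ 1.91530249e-01,  2.49949694e-02, -9.81168393e-01]]), 't': array([0.05492049, 0.58038443, 1.1523275 ])}
{'time': 0.1, 'qpos': array([-1.33897208e+00,  3.42661834e-01,  1.52491762e+00, -1.05905996e-05,
        1.27538363e+00, -1.46016668e-01]), 'qvel': array([ 1.16687119e-03, -2.95032028e-03, -1.18208590e-03,  1.10752720e-03,
       -7.01961171e-04,  8.16785340e-05]), 'joint_efforts': array([ 1.76458303e-03, -4.32003450e+01, -2.44694209e+01,  7.17797340e-02,
        5.26439014e-02, -5.60283740e-05]), 'tool_pos': array([ 0.19359911, -0.48758192,  0.20251127]), 'tool_rot': array([-1.70942304,  1.56942586,  1.81001361]), 'contact_force': array([ 0.44919212, -0.45344369,  0.29338788]), 'torque': array([-0.03963676, -0.00785848, -0.00507542]), 'opening': 0.0918625723038028} 0.0188
```

View pics/side0.png

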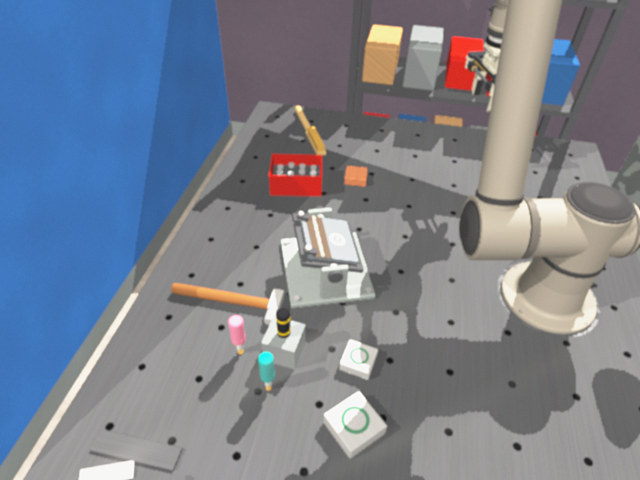

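View pics/top0.png

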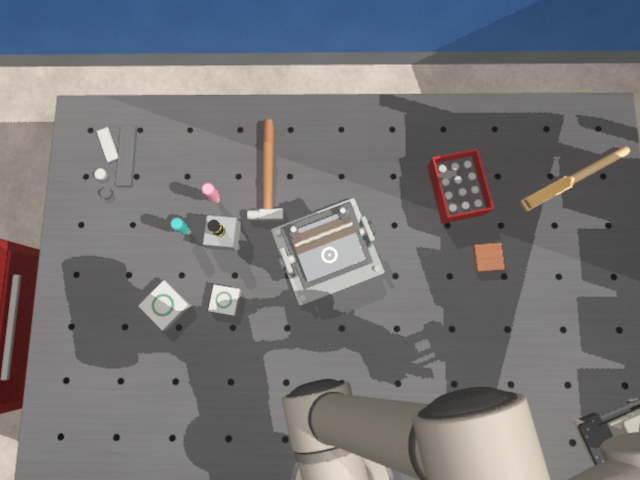

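The top view shows the holder at about (220,232) with the probe's top near (214,227), the small ringed block at (224,299), and the plate's ring at (330,255). The hammer head is near (265,213). The pink and turquoise decoys stand at (212,192) and (182,227). I'll enlarge these areas.

```bash
python3 - <<'E'
import cv2
t=cv2.imread("pics/top0.png"); s=cv2.imread("pics/side0.png")
def crop(im,x0,y0,w,h,k,n):
    c=cv2.resize(im[y0:y0+h,x0:x0+w],None,fx=k,fy=k,interpolation=cv2.INTER_CUBIC)
    for x in range((x0+9)//10*10,x0+w,10): cv2.line(c,((x-x0)*k,0),((x-x0)*k,6 if x%50 else 14),(0,255,255),1)
    for y in range((y0+9)//10*10,y0+h,10): cv2.line(c,(0,(y-y0)*k),(6 if y%50 else 14,(y-y0)*k),(0,255,255),1)
    cv2.imwrite(f"pics/{n}.png",c)
crop(t,150,170,140,160,5 if 0 else 4-0,"t1") if 0 else crop(t,160,175,130,145,4,"t1")
crop(t,265,190,125,120,6,"t2"); crop(s,220,280,170,110,4,"s1"); crop(s,270,195,115,115,5,"s2")
E
```

```text
(no output)
```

View pics/t1.png

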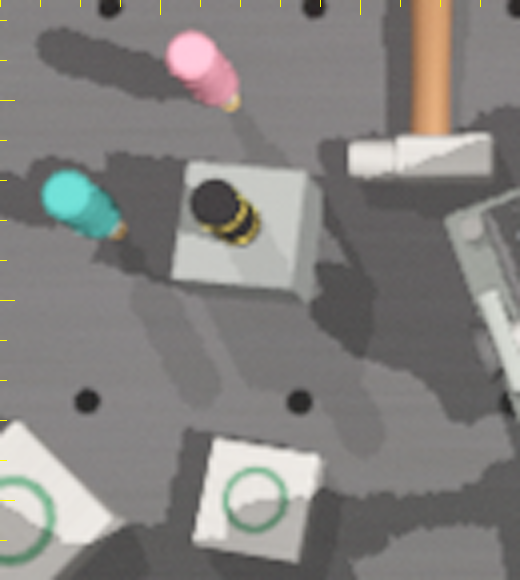

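View pics/t2.png

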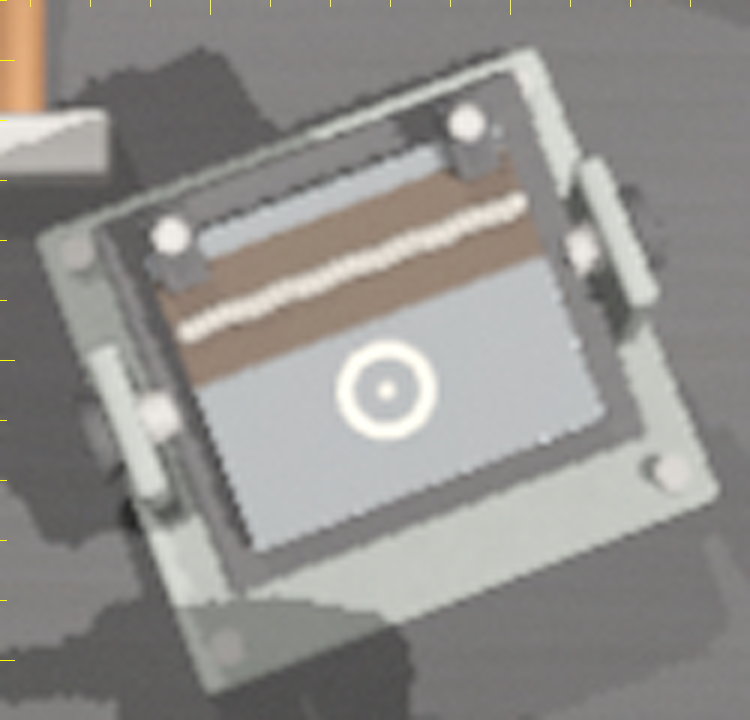

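View pics/s1.png

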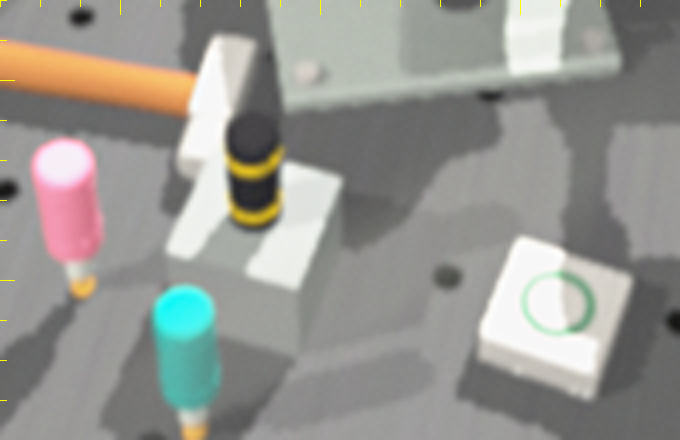

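View pics/s2.png

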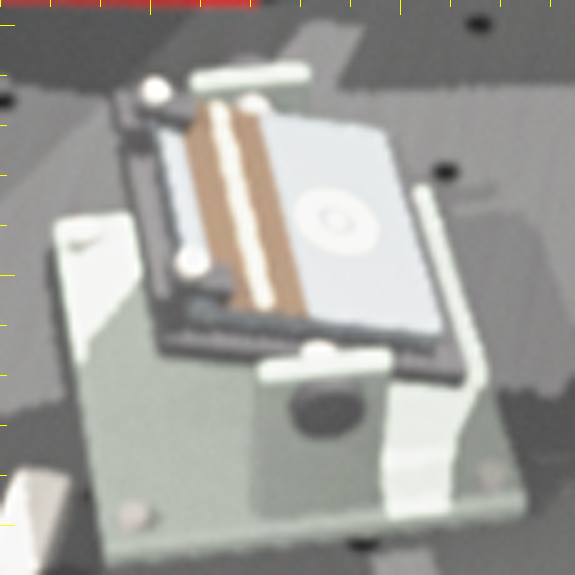

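Both views show everything needed. I'll triangulate the points and fit a plate model with the spot, yaw and tilt.

```bash
cat > h.py <<'E'
import numpy as np
from scipy.optimize import least_squares
from cell import robot
P={n:robot.camera_params(n) for n in("side","top")}
def proj(n,X):
    p=P[n]; c=np.atleast_2d(X)@p["R"].T+p["t"]; return np.c_[p["fx"]*c[:,0]/c[:,2]+p["cx"],p["fy"]*c[:,1]/c[:,2]+p["cy"]]
def atz(n,uv,z):
    p=P[n]; d=p["R"].T@np.array([(uv[0]-p["cx"])/p["fx"],(uv[1]-p["cy"])/p["fy"],1]); o=-p["R"].T@p["t"]
    return o+d*(z-o[2])/d[2]
def tri(a,b):
    f=lambda X:np.r_[proj("top",X)[0]-a,proj("side",X)[0]-b]
    r=least_squares(f,[.5,.1,.1]); return r.x,np.round(r.fun,2)
def cr(x0,y0,k): return lambda x,y:np.array([(x+.5)/k-.5+x0,(y+.5)/k-.5+y0])
E
cat > m.py <<'E'
from h import *
T1=cr(160,175,4);T2=cr(265,190,6);S1=cr(220,280,4);S2=cr(270,195,5)
for nm,a,b,z in [("probetop",T1(215,202),S1(252,127),.135),("ref",T1(254,500),S1(557,303),.025),("spot",T2(387,390),S2(337,220),.11)]:
    print(nm,tri(a,b),atz("top",a,z).round(4),atz("side",b,z).round(4))
# holder top corners
for q in [(190,162),(308,172),(293,290),(172,277)]: print("holder",atz("top",T1(*q),.065).round(4))
for q in [(215,438),(322,455),(298,562),(193,542)]: print("refc",atz("top",T1(*q),.025).round(4))
obs=[((0,0),T2(387,390),S2(337,220)),("n1",T2(258,552),S2(440,333)),("n2",T2(605,410),S2(385,130)),
("s1",T2(195,385),S2(308,318)),("s2",T2(545,255),S2(262,112)),("b1",T2(188,333),S2(262,305)),("b2",T2(520,201),S2(218,105))]
def model(v):
    sp=v[:3];yaw,t,a,y1,y2,s=v[3:]
    ax=np.array([np.cos(yaw),np.sin(yaw),0]);ay=np.array([-np.sin(yaw),np.cos(yaw),0])
    X=ax*np.cos(t)+np.array([0,0,np.sin(t)]);N=np.cross(X,ay)
    g=lambda x,y,z=0:sp+X*x+ay*y+N*z
    return np.array([sp,g(-a,y1),g(-a,-y2),g(s,y1),g(s,-y2),g(.048,y1-.002,.005),g(.048,-y2+.002,.005)]),N
def f(v):
    M,_=model(v);o=[]
    for (k,a,b),X in zip(obs,M): o+= [*(proj("top",X)[0]-a),*(proj("side",X)[0]-b)]
    return np.array(o)
r=least_squares(f,[.5,.05,.12,.3,.3,.05,.06,.06,.03]);print(r.x.round(4),"tiltdeg",np.degrees(r.x[4]),"yaw",np.degrees(r.x[3]),"N",model(r.x)[1]);print(r.fun.reshape(-1,4).round(1))
E
python3 m.py
```

```text
probetop (array([0.57152227, 0.28652576, 0.13228644]), array([ 0.01,  0.34, -0.29, -0.09])) [0.5718 0.2859 0.135 ] [0.5703 0.2886 0.135 ]
ref (array([0.41349461, 0.28101405, 0.02321421]), array([-0.02,  0.32, -0.27, -0.06])) [0.4141 0.2806 0.025 ] [0.4129 0.2822 0.025 ]
spot (array([0.51010164, 0.02988088, 0.10180595]), array([-0.  ,  0.4 , -0.41, -0.11])) [0.5099 0.0299 0.11  ] [0.508  0.0385 0.11  ]
holder [0.61   0.3183 0.065 ]
holder [0.6039 0.248  0.065 ]
holder [0.5335 0.2543 0.065 ]
holder [0.5411 0.3257 0.065 ]
refc [0.4507 0.3054 0.025 ]
refc [0.4408 0.2412 0.025 ]
refc [0.3781 0.2532 0.025 ]
refc [0.3895 0.3158 0.025 ]
[0.5108 0.0295 0.0999 0.3666 0.2651 0.0387 0.0664 0.0728 0.026 ] tiltdeg 15.190722197553292 yaw 21.007417439076736 N [-0.24461664 -0.09393587  0.96505894]
[[ 0.2  0.2 -0.7  0.3]
 [ 0.  -0.3 -0.1 -0.5]
 [-0.1  1.4 -1.1 -0.4]
 [ 0.4  0.7 -0.4  0. ]
 [ 0.1  0.5 -1.1  0.3]
 [-1.   0.1  0.  -0.4]
 [ 0.4  0.8 -0.2 -0.3]]
```

```bash
cat >> h.py <<'E'
from scipy.spatial.transform import Rotation as Rn
def rot(o): return Rn.from_euler("xyz",o["tool_rot"]).as_matrix()
def state():
    o=robot.observe();R=rot(o);print("t",o["time"],"tcp",o["tool_pos"].round(4),"q",o["qpos"].round(3),"open",round(o["opening"],4),"F",o["contact_force"].round(2));print(R.round(3),"yaw of tool y",np.degrees(np.arctan2(R[1,1],R[0,1])).round(1));return o,R
def inc(target,o,R): return ((R.T@(np.array(target)-o["tool_pos"]))/.4).round(4)
E
python3 - <<'E'
from h import *
o,R=state()
T1=cr(160,175,4)
print("turq",atz("top",T1(68,196),.112),"pink",atz("top",T1(190,55),.112),"hammer head",atz("top",T1(350,178),.03),atz("top",T1(492,135),.03))
print(inc([.571,.286,.2025],o,R))
E
```

```text
t 0.1 tcp [ 0.1936 -0.4876  0.2025] q [-1.339  0.343  1.525 -0.     1.275 -0.146] open 0.0919 F [ 0.45 -0.45  0.29]
[[-0.     0.369 -0.929]
 [ 0.001 -0.929 -0.369]
 [-1.    -0.001 -0.   ]] yaw of tool y -68.4
turq [0.57986358 0.37520099 0.112     ] pink [0.66234587 0.30953501 0.112     ] hammer head [0.60772554 0.22891532 0.03      ] [0.63440821 0.1431158  0.03      ]
[ 0.0023 -1.4495 -1.5904]
```

move_arm(increments=[[-0.1,-0.5,-0.55,-0.4],[-0.1,-0.5,-0.55,-0.8],[-0.1,-0.5,-0.55,-0.8],[-0.1,-0.5,-0.55,-0.8],[-0.1,-0.5,-0.55,-0.8]], gripper=0.35, squeeze=30)

```text
time: 0.72
tool_pos: [0.3248, -0.2187, 0.2433]
tool_rot: [2.206, 1.571, 0.285]
contact_force: [0.2, -0.4, 0.3]
opening: 0.0595
```

```bash
python3 -c "
from h import *
o,R=state();print(inc([.571,.286,.24],o,R))"
```

```text
t 0.725 tcp [ 0.3248 -0.2187  0.2433] q [-0.789  0.058  1.775  0.     1.309 -0.438] open 0.0595 F [ 0.24 -0.4   0.3 ]
[[ 0.     0.939 -0.344]
 [ 0.    -0.344 -0.939]
 [-1.     0.    -0.   ]] yaw of tool y -20.1
[ 0.0086  0.1443 -1.3965]
```

move_arm(increments=[[0,0.07,-0.75,0],[0,0.07,-0.75,0],[0,0.07,-0.75,0],[0,0.07,-0.75,0],[0,0.07,-0.75,0]])

```text
time: 1.35
tool_pos: [0.4554, 0.0529, 0.2429]
tool_rot: [-0.74, 1.571, -2.665]
contact_force: [0.3, -0.7, 0.4]
opening: 0.0601
```

```bash
python3 -c "
from h import *
o,R=state();print(inc([.571,.286,.22],o,R))"
```

```text
t 1.35 tcp [0.4554 0.0529 0.2429] q [-0.052  0.188  1.624 -0.     1.33   0.302] open 0.0601 F [ 0.28 -0.7   0.4 ]
[[-0.     0.938 -0.347]
 [-0.    -0.347 -0.938]
 [-1.    -0.     0.   ]] yaw of tool y -20.3
[ 0.0571  0.0691 -0.6467]
```

move_arm(increments=[[0.05,0.069,-0.646,-0.1],[0.05,0.069,-0.646,-0.25],[0.05,0.069,-0.646,-0.25],[0.05,0.069,-0.646,-0.25],[0.05,0.069,-0.646,-0.25]])

```text
time: 1.98
tool_pos: [0.5707, 0.2865, 0.2206]
tool_rot: [-1.303, 1.568, -2.964]
contact_force: [-0.2, -0.1, -0.6]
opening: 0.0597
```

```bash
python3 -c "
from h import *
o,R=state();print(inc([.571,.286,.083],o,R))"
```

```text
t 1.975 tcp [0.5707 0.2865 0.2206] q [0.345 0.548 1.145 0.    1.451 0.435] open 0.0597 F [-0.21 -0.07 -0.58]
[[-0.003  0.996 -0.09 ]
 [-0.001 -0.09  -0.996]
 [-1.    -0.003  0.001]] yaw of tool y -5.2
[0.3439 0.0018 0.0009]
```

move_arm(increments=[[0.12,0.001,0.0,0],[0.24,0.001,0,0],[0.344,0.001,0.0,0],[0.344,0.001,0.0,0],[0.344,0.001,0.0,0]])

```text
time: 2.6
tool_pos: [0.5722, 0.2831, 0.0874]
tool_rot: [1.932, 1.568, 0.267]
contact_force: [0.6, 0.7, -0.1]
opening: 0.0594
```

```bash
cat > pic.py <<'E'
import sys,cv2
from h import *
tag=sys.argv[1]; X=np.array([float(v) for v in sys.argv[2:5]]); out=[]
for n in("side","top"):
    im=np.ascontiguousarray(robot.read_camera(n)[:,:,::-1]); cv2.imwrite(f"pics/full_{tag}_{n}.png",im)
    u,v=proj(n,X)[0].astype(int); x0=min(max(u-40,0),560);y0=min(max(v-50,0),380);k=5
    c=cv2.resize(im[y0:y0+100,x0:x0+80],None,fx=k,fy=k,interpolation=cv2.INTER_CUBIC); print(n,"crop origin",x0,y0,"k",k); out.append(c)
cv2.imwrite(f"pics/{tag}.png",np.hstack(out))
E
python3 pic.py a .571 .286 .12; python3 -c "
from h import *
state()"
```

```text
side crop origin 242 264 k 5
top crop origin 174 176 k 5
t 2.7 tcp [0.5726 0.2835 0.0881] q [ 0.34   0.647  1.343 -0.     1.147  0.434] open 0.0598 F [-0.32 -0.17  0.03]
[[ 0.004  0.996 -0.094]
 [ 0.001 -0.094 -0.996]
 [-1.     0.004 -0.002]] yaw of tool y -5.4
```

View pics/a.png

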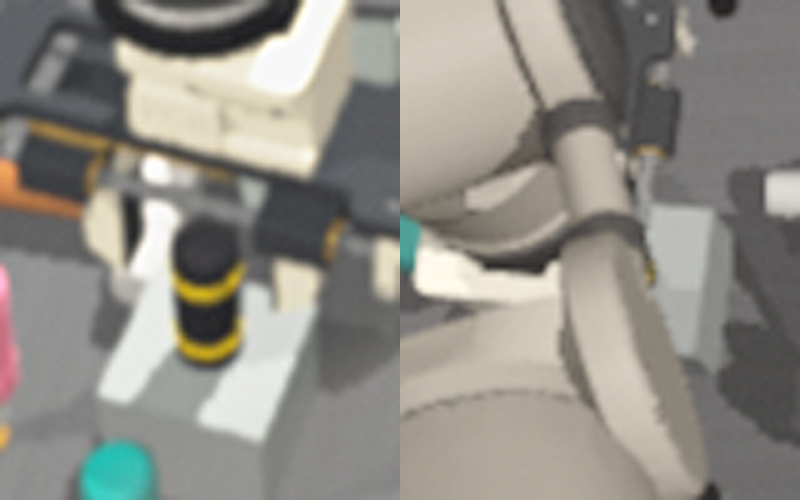

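The pads straddle the probe. The TCP is 3 to 4 mm short of the command, so I'll correct that and then close.

move_arm(increments=[[0.01,0,-0.007,0],[0.01,0,-0.007,0]])

```text
time: 2.95
tool_pos: [0.5715, 0.2863, 0.0819]
tool_rot: [1.927, 1.57, 0.263]
contact_force: [-0.4, 0.2, 0.0]
opening: 0.0598
```

move_arm(increments=[[0,0,0,0],[0,0,0,0],[0,0,0,0],[0,0,0,0],[0,0,0,0]], gripper=1, squeeze=30)

```text
time: 3.58
tool_pos: [0.5714, 0.286, 0.0814]
tool_rot: [-0.06, 1.571, -1.724]
contact_force: [-0.6, 0.2, -0.2]
opening: 0.0271
```

```bash
python3 -c "
from h import *
state()"
```

```text
t 3.575 tcp [0.5714 0.286  0.0814] q [ 0.344  0.656  1.345 -0.     1.14   0.438] open 0.0271 F [-0.59  0.23 -0.24]
[[-0.     0.996 -0.093]
 [-0.    -0.093 -0.996]
 [-1.    -0.     0.   ]] yaw of tool y -5.4
```

move_arm(increments=[[-0.08,0,0,0],[-0.16,0,0,0],[-0.19,0,0,0],[-0.19,0,0,0],[-0.19,0,0,0]])

```text
time: 4.2
tool_pos: [0.5706, 0.2857, 0.1558]
tool_rot: [-1.096, 1.568, -2.761]
contact_force: [0.1, 0.4, -1.1]
opening: 0.0269
```

```bash
python3 pic.py b .571 .286 .16;python3 -c "
from h import *
o,R=state();print(inc([.4135,.281,.130],o,R))"
```

```text
side crop origin 242 252 k 5
top crop origin 170 173 k 5
t 4.3 tcp [0.5707 0.2857 0.1559] q [ 0.344  0.589  1.252 -0.     1.303  0.438] open 0.0271 F [-0.23 -0.09 -2.12]
[[-0.003  0.996 -0.093]
 [-0.001 -0.093 -0.996]
 [-1.    -0.002  0.001]] yaw of tool y -5.4
[ 0.0658 -0.3901  0.0484]
```

View pics/b.png

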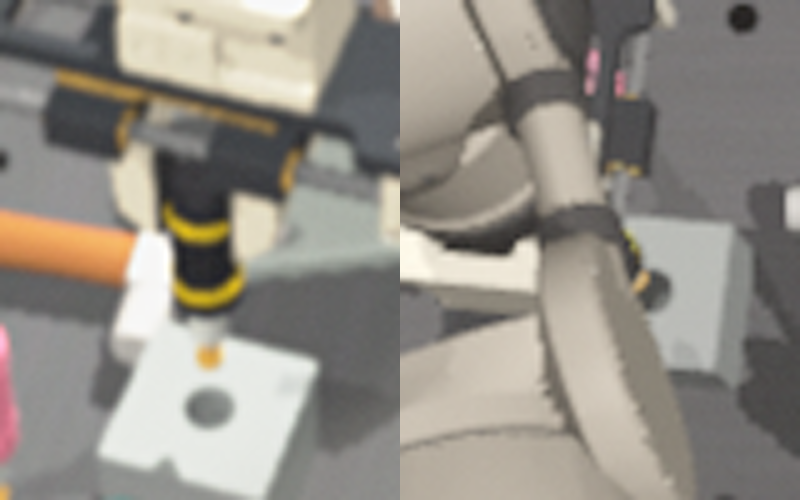

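move_arm(increments=[[0,-0.13,0.016,0],[0,-0.26,0.032,0],[0,-0.39,0.048,0],[0.04,-0.39,0.048,0],[0.065,-0.39,0.048,0]])

```text
time: 4.92
tool_pos: [0.4137, 0.2814, 0.1307]
tool_rot: [-0.835, 1.57, -2.499]
contact_force: [0.2, -0.1, -1.8]
opening: 0.027
```

move_arm(increments=[[0,0,0,0],[0,0,0,0]])

```text
time: 5.18
tool_pos: [0.4149, 0.2814, 0.1314]
tool_rot: [0.04, 1.571, -1.625]
contact_force: [0.1, 0.9, -1.0]
opening: 0.0271
```

```bash
python3 pic.py c .4135 .281 .06;python3 -c "
from h import *
o,R=state();print(inc([.4135,.281,.086],o,R)); print([proj(n,[.4135,.281,.025]) for n in ('side','top')])"
```

```text
side crop origin 320 295 k 5
top crop origin 179 249 k 5
t 5.275 tcp [0.4149 0.2815 0.1317] q [ 0.443  0.371  1.695 -0.     1.075  0.537] open 0.0272 F [-0.35  0.87 -1.09]
[[ 0.     0.996 -0.094]
 [ 0.    -0.094 -0.996]
 [-1.     0.    -0.   ]] yaw of tool y -5.4
[ 0.1142 -0.0034  0.0015]
[array([[358.67152604, 354.83233498]]), array([[222.96035489, 299.90023137]])]
```

View pics/c.png

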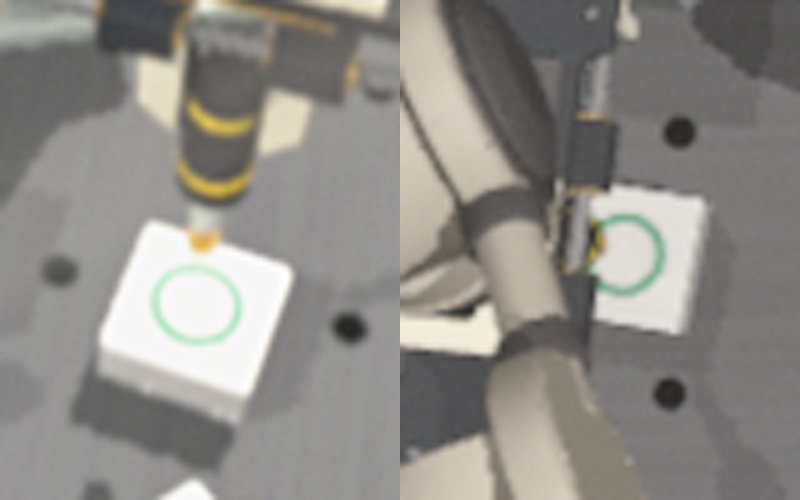

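The side view shows the tip at about (360,343), directly above the ring. I'll go down gently.

move_arm(increments=[[0.06,-0.003,0.001,0],[0.1,-0.003,0.001,0],[0.11,-0.003,0.001,0],[0.11,-0.003,0.001,0],[0.11,-0.003,0.001,0]])

```text
time: 5.9
tool_pos: [0.4136, 0.2814, 0.0882]
tool_rot: [2.07, 1.569, 0.406]
contact_force: [-0.5, -1.4, -1.7]
opening: 0.0275
```

```bash
python3 -c "
from h import *
o,R=state();print(inc([.4135,.281,.080],o,R))"
```

```text
t 5.9 tcp [0.4136 0.2814 0.0882] q [ 0.444  0.424  1.752 -0.     0.964  0.538] open 0.0275 F [-0.54 -1.39 -1.67]
[[ 0.001  0.996 -0.093]
 [ 0.001 -0.093 -0.996]
 [-1.     0.001 -0.001]] yaw of tool y -5.4
[ 0.0206 -0.0002  0.001 ]
```

move_arm(increments=[[0.006,0,0,0],[0.011,0,0,0],[0.016,0,0,0],[0.021,0,0,0],[0.021,0,0,0]])

```text
time: 6.52
tool_pos: [0.4133, 0.2812, 0.0792]
tool_rot: [1.918, 1.57, 0.254]
contact_force: [-0.2, -0.9, 2.0]
opening: 0.0269
```

move_arm(increments=[[0,0,0,0],[0,0,0,0]])

```text
time: 6.78
tool_pos: [0.4132, 0.2812, 0.0792]
tool_rot: [1.897, 1.57, 0.233]
contact_force: [-0.2, -0.6, 3.7]
opening: 0.0273
```

```bash
python3 pic.py d .4135 .281 .06;python3 -c "
from h import *
o,R=state()"
```

```text
side crop origin 320 295 k 5
top crop origin 179 249 k 5
t 6.875 tcp [0.4132 0.2812 0.0792] q [ 0.444  0.437  1.763 -0.     0.942  0.538] open 0.0271 F [-0.2   0.17  3.  ]
[[ 0.     0.996 -0.093]
 [ 0.    -0.093 -0.996]
 [-1.     0.    -0.   ]] yaw of tool y -5.4
```

View pics/d.png

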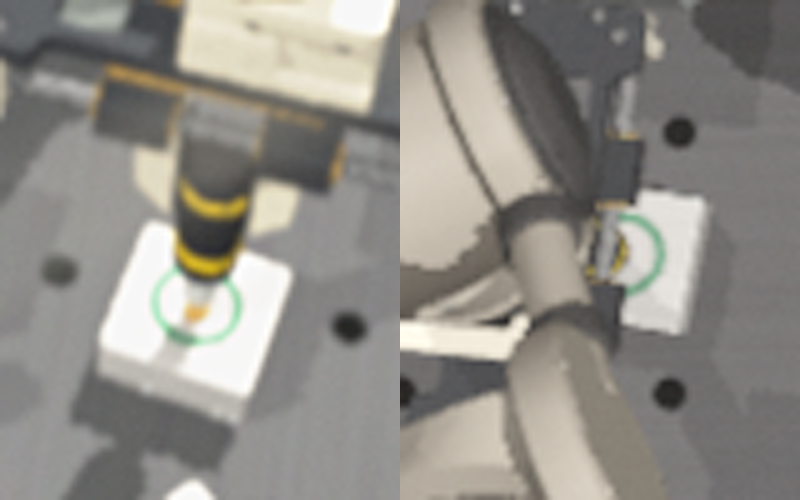

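The tip is inside the green ring, within about 2 mm of centre, pressing about 4.5 N net of the probe's weight. I'll hold a little longer, then lift.

move_arm(increments=[[0,0,0,0],[0,0,0,0],[0,0,0,0]])

```text
time: 7.25
tool_pos: [0.4132, 0.2812, 0.0791]
tool_rot: [1.806, 1.571, 0.141]
contact_force: [0.1, -0.2, 3.2]
opening: 0.0275
```

move_arm(increments=[[-0.03,0,0,0],[-0.1,0,0,0],[-0.2,0,0,0],[-0.2,0,0,0]])

```text
time: 7.75
tool_pos: [0.4143, 0.2819, 0.162]
tool_rot: [2.114, 1.565, 0.45]
contact_force: [0.4, -0.1, -1.6]
opening: 0.0271
```

```bash
python3 -c "
from h import *
o,R=state()
print(atz('top',[176+0,232],.065))
for x in(.55,): 
  f=lambda x:.2543+(x-.5335)*(.248-.2543)/(.6039-.5335)
  print('face y',f(x)); print(inc([x,f(x)-.04,.16],o,R))"
```

```text
t 7.75 tcp [0.4143 0.2819 0.162 ] q [0.444 0.334 1.657 0.    1.145 0.538] open 0.0271 F [ 0.36 -0.12 -1.6 ]
[[ 0.005  0.996 -0.093]
 [ 0.002 -0.093 -0.996]
 [-1.     0.005 -0.003]] yaw of tool y -5.4
[0.56936482 0.39002188 0.065     ]
face y 0.2528234375
[0.0063 0.3537 0.1403]
```

move_arm(increments=[[0,0.1,0.14,0],[0,0.22,0.14,0],[0,0.36,0.14,0],[0,0.36,0.14,0],[0,0.36,0.14,0]], squeeze=12)

```text
time: 8.38
tool_pos: [0.5498, 0.2117, 0.1576]
tool_rot: [-1.266, 1.567, -2.93]
contact_force: [-0.0, 0.3, -1.3]
opening: 0.0273
```

```bash
python3 -c "
from h import *
o,R=state()
print(inc([.553,.2125,.0985],o,R))"
```

```text
t 8.375 tcp [0.5498 0.2117 0.1576] q [0.237 0.499 1.406 0.    1.241 0.331] open 0.0273 F [-0.04  0.35 -1.31]
[[-0.004  0.996 -0.094]
 [-0.001 -0.094 -0.996]
 [-1.    -0.004  0.001]] yaw of tool y -5.4
[ 0.1476  0.0084 -0.0029]
```

move_arm(increments=[[0.06,0.008,0,0],[0.12,0.008,0,0],[0.148,0.008,0,0],[0.148,0.008,0,0],[0.148,0.008,0,0]])

```text
time: 9.0
tool_pos: [0.5547, 0.212, 0.1009]
tool_rot: [1.846, 1.569, 0.182]
contact_force: [-0.4, -0.5, -0.4]
opening: 0.0276
```

```bash
python3 pic.py e .553 .2125 .1;python3 -c "
from h import *
o,R=state()
print(inc([.552,.2526-.007,.0985],o,R))"
```

```text
side crop origin 260 244 k 5
top crop origin 208 186 k 5
t 9.1 tcp [0.5548 0.2119 0.1009] q [ 0.236  0.559  1.47  -0.     1.111  0.329] open 0.0276 F [-0.63 -0.61 -2.16]
[[ 0.002  0.996 -0.093]
 [ 0.    -0.093 -0.996]
 [-1.     0.002 -0.   ]] yaw of tool y -5.3
[ 0.0061 -0.0149 -0.0833]
```

View pics/e.png

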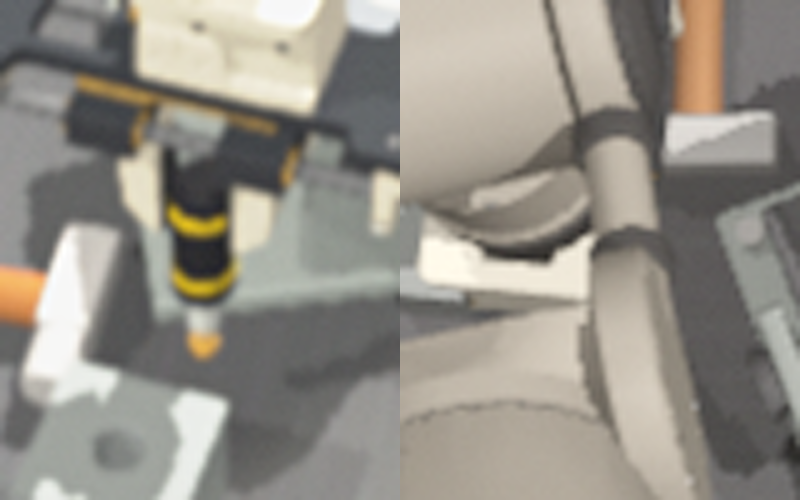

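The probe is upright beside the holder's −y face, with the hammer head clear to its left. I'll approach contact next.

move_arm(increments=[[0.005,0,-0.04,0],[0.005,0,-0.075,0],[0.005,0,-0.085,0],[0.005,0,-0.095,0],[0.005,0,-0.095,0]])

```text
time: 9.72
tool_pos: [0.5579, 0.2495, 0.0979]
tool_rot: [-0.012, 1.571, -1.676]
contact_force: [-0.2, -1.3, 0.0]
opening: 0.0274
```

```bash
python3 pic.py f .553 .2425 .08;python3 -c "
from h import *
o,R=state();print(o['torque'])
print(inc([.552,.2526+.0069,.0985],o,R))"
```

```text
side crop origin 257 261 k 5
top crop origin 197 187 k 5
t 9.825 tcp [0.5579 0.2494 0.0978] q [ 0.295  0.592  1.418 -0.     1.132  0.389] open 0.0274 F [-0.69 -0.92 -0.67]
[[-0.     0.996 -0.094]
 [-0.    -0.094 -0.996]
 [-1.    -0.     0.   ]] yaw of tool y -5.4
[-0.2145625  -0.07745672  0.05432429]
[-0.0017 -0.017  -0.0239]
```

View pics/f.png

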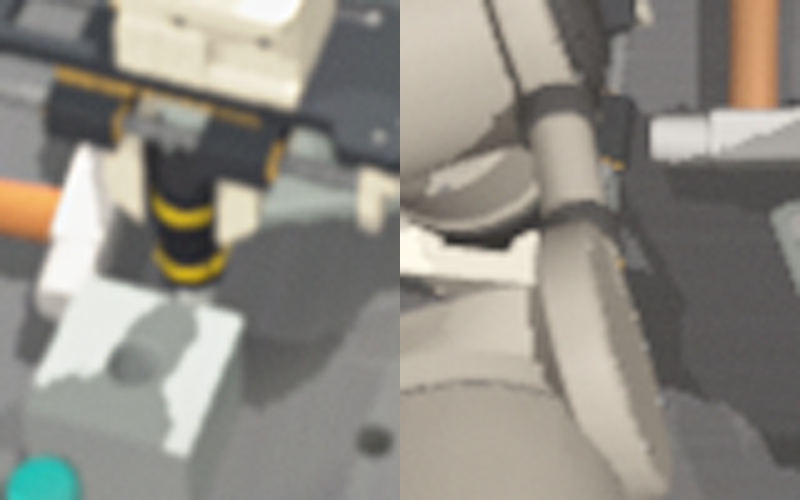

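move_arm(increments=[[0,0,-0.008,0],[0,0,-0.016,0],[0,0,-0.024,0],[0,0,-0.024,0]])

```text
time: 10.32
tool_pos: [0.5588, 0.2593, 0.0977]
tool_rot: [-0.653, 1.571, -2.317]
contact_force: [-0.1, -1.0, -1.6]
opening: 0.0276
```

move_arm(increments=[[-0.05,0,0.02,0],[-0.12,0,0.06,0],[-0.2,0,0.1,0],[-0.2,0,0.1,0]], squeeze=30)

```text
time: 10.82
tool_pos: [0.5567, 0.2193, 0.1806]
tool_rot: [1.984, 1.565, 0.318]
contact_force: [0.5, -0.5, -1.2]
opening: 0.0272
```

```bash
python3 pic.py g .553 .2225 .15;python3 -c "
from h import *
o,R=state()"
```

```text
side crop origin 259 232 k 5
top crop origin 200 182 k 5
t 10.925 tcp [0.5549 0.2196 0.1773] q [2.480e-01 4.940e-01 1.357e+00 1.000e-03 1.291e+00 3.420e-01] open 0.0272 F [ 0.02  0.11 -1.54]
[[-0.     0.996 -0.094]
 [ 0.001 -0.094 -0.996]
 [-1.    -0.    -0.001]] yaw of tool y -5.4
```

View pics/g.png

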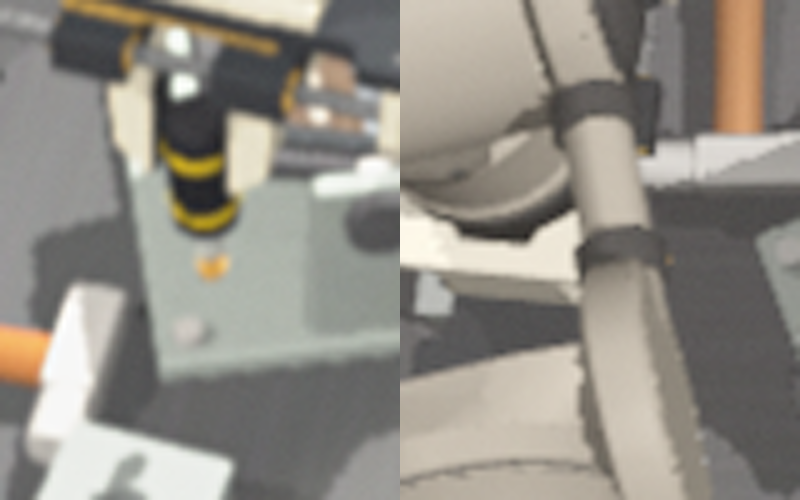

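move_arm(increments=[[-0.08,-0.03,0.12,-0.17],[-0.08,-0.06,0.25,-0.35],[-0.08,-0.09,0.38,-0.52],[-0.08,-0.123,0.51,-0.7],[-0.08,-0.123,0.51,-0.87]])

```text
time: 11.55
tool_pos: [0.4856, 0.0188, 0.2084]
tool_rot: [-2.415, 1.568, 3.114]
contact_force: [0.3, 0.7, -1.5]
opening: 0.0271
```

move_arm(increments=[[0,0,0,-0.17],[0,0,0,-0.35],[0,0,0,-0.52],[0,0,0,-0.7],[0,0,0,-0.87]])

```text
time: 12.18
tool_pos: [0.4865, 0.0215, 0.2082]
tool_rot: [2.724, 1.568, 2.885]
contact_force: [0.6, 0.5, -1.3]
opening: 0.0268
```

```bash
python3 -c "
from h import *
o,R=state();print(inc([.4868,.0204,.178],o,R))"
```

```text
t 12.175 tcp [0.4865 0.0215 0.2082] q [-0.114  0.27   1.613  0.     1.261 -1.845] open 0.0268 F [ 0.55  0.48 -1.34]
[[-0.003 -0.16   0.987]
 [ 0.001  0.987  0.16 ]
 [-1.     0.001 -0.003]] yaw of tool y 99.2
[ 0.0754 -0.003   0.0004]
```

move_arm(increments=[[0.03,0,0,-0.15],[0.075,-0.003,0,-0.197],[0.075,-0.003,0,-0.197],[0.075,-0.003,0,-0.197]])

```text
time: 12.68
tool_pos: [0.4873, 0.0199, 0.1797]
tool_rot: [2.443, 1.57, 2.802]
contact_force: [0.2, -0.3, -0.8]
opening: 0.0275
```

```bash
python3 pic.py i .50 .025 .15;python3 -c "
from h import *
o,R=state()
N=np.array([-.2446,-.0939,.965]);t=o['tool_pos']; g=t+[0,0,.0186]
for n in('side','top'): print(n,'grip',proj(n,g),'tip pred',proj(n,g-.077*N),'back',proj(n,g+.035*N),'lower shoulder',proj(n,g-.035*N),'upright tip',proj(n,g-[0,0,.077]))"
```

```text
side crop origin 302 172 k 5
top crop origin 291 206 k 5
t 12.775 tcp [0.4876 0.0197 0.1803] q [-0.117  0.295  1.66   0.     1.186 -2.048] open 0.0269 F [ 0.53  0.13 -2.48]
[[ 0.001 -0.352  0.936]
 [-0.     0.936  0.352]
 [-1.    -0.     0.001]] yaw of tool y 110.6
side grip [[349.55651771 205.40645092]] tip pred [[338.85368917 230.81314624]] back [[354.76236335 193.04865842]] lower shoulder [[344.56911384 217.24569976]] upright tip [[347.31887304 230.8707956 ]]
top grip [[333.88971036 259.24169134]] tip pred [[330.38562549 255.19172565]] back [[335.65731712 261.28466319]] lower shoulder [[332.23558864 257.3298837 ]] upright tip [[333.68037826 263.87640982]]
```

View pics/i.png

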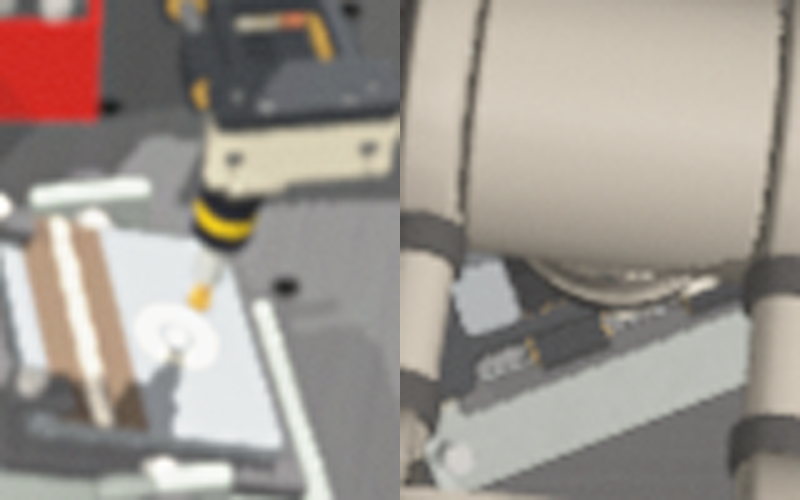

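```bash
python3 -c "
import cv2
im=cv2.imread('pics/full_i_side.png')[195:250,315:375]
cv2.imwrite('pics/i2.png',cv2.resize(im,None,fx=10,fy=10,interpolation=cv2.INTER_CUBIC))"
```

```text
(no output)
```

View pics/i2.png

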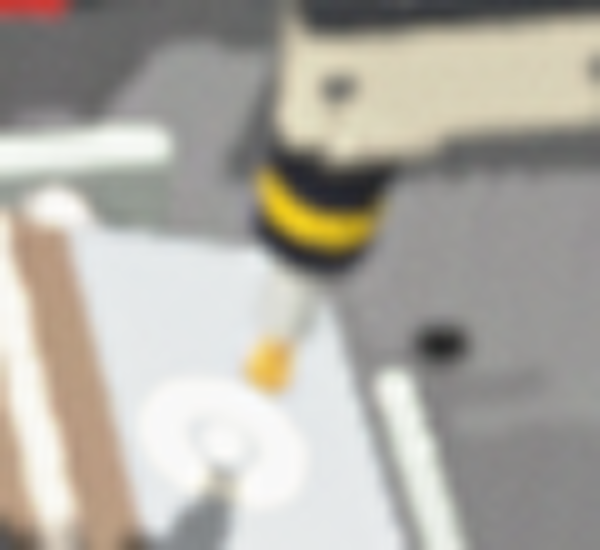

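```bash
python3 -c "
from h import *
o,R=state();g=o['tool_pos']+[0,0,.0186];ax=R[:,2].copy();ax[2]=0
for a in range(0,24,3):
  d=ax*np.sin(np.radians(a))-np.array([0,0,np.cos(np.radians(a))])
  # points: band(lower) ~25mm below grip, nose 42, tip 77
  p=[proj('side',g+d*s)[0] for s in(.027,.045,.077)]
  print(a,'slope',((p[2]-p[0])[0]/(p[2]-p[0])[1]).round(3),np.round(p,1).tolist())
"
```

```text
t 12.775 tcp [0.4876 0.0197 0.1803] q [-0.117  0.295  1.66   0.     1.186 -2.048] open 0.0269 F [ 0.53  0.13 -2.48]
[[ 0.001 -0.352  0.936]
 [-0.     0.936  0.352]
 [-1.    -0.     0.001]] yaw of tool y 110.6
0 slope -0.088 [[348.7, 214.6], [348.2, 220.6], [347.3, 230.9]]
3 slope -0.154 [[348.1, 214.7], [347.2, 220.7], [345.6, 231.0]]
6 slope -0.22 [[347.5, 214.7], [346.2, 220.7], [343.9, 231.0]]
9 slope -0.285 [[346.9, 214.7], [345.2, 220.7], [342.2, 231.0]]
12 slope -0.351 [[346.3, 214.6], [344.2, 220.6], [340.6, 230.9]]
15 slope -0.418 [[345.7, 214.6], [343.2, 220.5], [338.9, 230.8]]
18 slope -0.486 [[345.1, 214.5], [342.3, 220.4], [337.3, 230.6]]
21 slope -0.555 [[344.6, 214.4], [341.3, 220.2], [335.7, 230.3]]
```

```bash
cat >> h.py <<'E'
N=np.array([-.2446,-.0939,.965])
def tipoff(R,a):
    return np.array([0,0,.0186])+.077*(R[:,2]*np.sin(np.radians(a))+R[:,0]*np.cos(np.radians(a)))
E
python3 -c "
from h import *
o,R=state();S=np.array([.5105,.0295,.102]);print(proj('side',S),proj('top',S))
to=tipoff(R,10.5);print('tip now',o['tool_pos']+to)
for h in(.008,0): print(h,inc(S+h*N-to,o,R))
print('N in tool',R.T@N)
"
```

```text
t 12.775 tcp [0.4876 0.0197 0.1803] q [-0.117  0.295  1.66   0.     1.186 -2.048] open 0.0269 F [ 0.53  0.13 -2.48]
[[ 0.001 -0.352  0.936]
 [-0.     0.936  0.352]
 [-1.    -0.     0.001]] yaw of tool y 110.6
[[336.45764564 238.29372251]] [[329.25260108 254.79971378]]
tip now [0.50078925 0.02465214 0.12315356]
0.008 [0.0336 0.0028 0.0217]
0 [0.0529 0.0028 0.027 ]
N in tool [-0.96516972 -0.00201978 -0.26137083]
```

move_arm(increments=[[0.017,0.003,0.011,0],[0.033,0.003,0.022,0],[0.033,0.003,0.022,0],[0.033,0.003,0.022,0]], squeeze=12)

```text
time: 13.28
tool_pos: [0.4951, 0.0238, 0.1666]
tool_rot: [3.051, 1.57, -2.871]
contact_force: [0.2, -0.6, -1.6]
opening: 0.0275
```

```bash
cat > zs.py <<'E'
import sys,cv2
from h import *
im=robot.read_camera("side")[:,:,::-1]
cv2.imwrite(f"pics/{sys.argv[1]}.png",cv2.resize(im[200:255,310:370],None,fx=10,fy=10,interpolation=cv2.INTER_CUBIC))
o,R=state();S=np.array([.5105,.0295,.102]);to=tipoff(R,float(sys.argv[2]));d=S-o['tool_pos']-to
print("tip-to-spot: along N",-(d@N),"tool y",d@R[:,1],"in-plane x",d@np.cross(R[:,1],N), "tip px",proj("side",o['tool_pos']+to))
E
python3 zs.py j 10.5
```

```text
t 13.325 tcp [0.4951 0.0237 0.1668] q [-0.107  0.323  1.66  -0.     1.159 -2.038] open 0.027 F [ 0.3  -0.6  -1.63]
[[ 0.    -0.353  0.936]
 [-0.     0.936  0.353]
 [-1.    -0.     0.   ]] yaw of tool y 110.6
tip-to-spot: along N 0.008000881545457375 tool y -6.148977159288631e-06 in-plane x 0.00031192675378864855 tip px [[337.6263267  235.84836899]]
```

View pics/j.png

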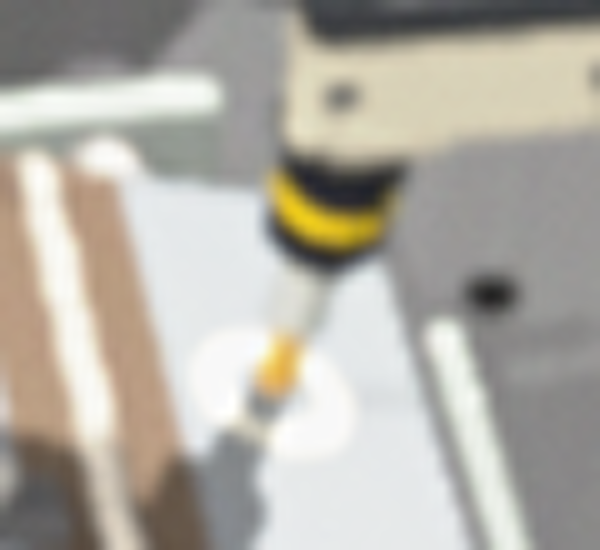

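```bash
python3 -c "
from h import *
for nm,t,ob in(('b',[.5707,.2857,.1559],'bottom rim'),('c',[.4149,.2815,.1317],''),('e',[.5548,.2119,.1009],'')):
  c=np.array(t)-[0,0,.0584]; o=-P['side']['R'].T@P['side']['t']; h=(o-c);h[2]=0;h/=np.linalg.norm(h)
  print(nm,proj('side',c),'rim',proj('side',c+.006*h))
"
python3 -c "
import cv2,numpy as np
o=[]
for n,(x,y) in {'b':(284,324),'c':(360,343),'e':(301,312)}.items():
  im=cv2.imread(f'pics/full_{n}_side.png')[y-12:y+12,x-10:x+10]; o.append(cv2.resize(im,None,fx=12,fy=12,interpolation=cv2.INTER_CUBIC)); print(n,x-10,y-12)
cv2.imwrite('pics/bce.png',np.hstack(o))"
```

```text
b [[283.38871718 321.71528472]] rim [[283.51158494 324.17458235]]
c [[359.900369   341.61934523]] rim [[359.53489332 344.12809441]]
e [[299.96333109 311.16871948]] rim [[299.98302835 313.3830222 ]]
b 274 312
c 350 331
e 291 300
```

View pics/bce.png

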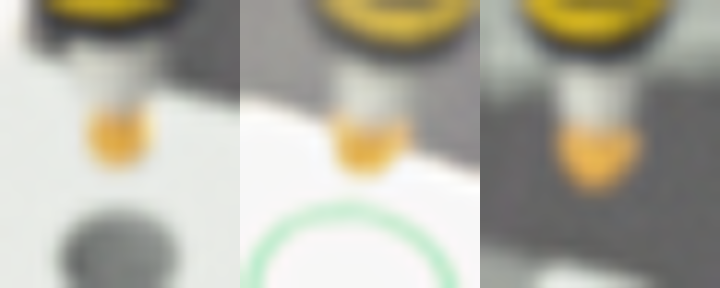

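The tip lines up with the ring's centre and has a small gap left. The probe's tilt reads about 11.5°, against about 15° for the plate. I'll touch down softly.

move_arm(increments=[[0.008,0,0.002,0],[0.013,0,0.004,0],[0.018,0,0.005,0],[0.023,0,0.006,0],[0.023,0,0.006,0]])

```text
time: 13.95
tool_pos: [0.4974, 0.0246, 0.1576]
tool_rot: [-1.193, 1.571, -0.832]
contact_force: [-1.4, -0.5, 2.9]
opening: 0.0273
```

```bash
python3 zs.py k 11.5
```

```text
t 14.0 tcp [0.4974 0.0245 0.1577] q [-0.105  0.336  1.668 -0.     1.138 -2.036] open 0.0277 F [-1.22 -0.07  2.84]
[[ 0.    -0.353  0.936]
 [-0.     0.936  0.353]
 [-1.    -0.     0.   ]] yaw of tool y 110.6
tip-to-spot: along N -0.001480384690555184 tool y 4.853100636137212e-05 in-plane x -0.0009878707716119085 tip px [[335.86765519 238.68905608]]
```

View pics/k.png

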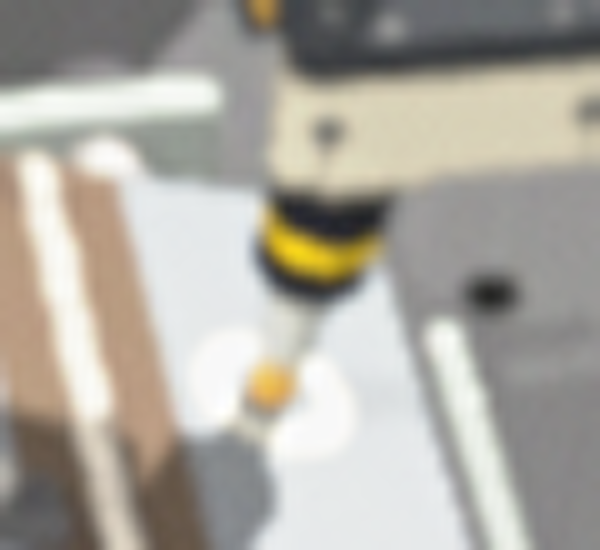

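move_arm(increments=[[0.001,0,-0.004,0],[0.002,0,-0.008,0],[0.003,0,-0.012,0],[0.003,0,-0.012,0]])

```text
time: 14.5
tool_pos: [0.4929, 0.0228, 0.1564]
tool_rot: [-0.702, 1.57, -0.342]
contact_force: [0.6, -0.2, 2.7]
opening: 0.0276
```

```bash
python3 zs.py l 15
```

```text
t 14.55 tcp [0.4929 0.0228 0.1564] q [-0.109  0.329  1.681 -0.     1.13  -2.04 ] open 0.0274 F [0.76 0.36 3.81]
[[ 0.    -0.353  0.936]
 [-0.     0.936  0.353]
 [-1.    -0.     0.   ]] yaw of tool y 110.6
tip-to-spot: along N -0.0016263888720078228 tool y 6.286512773194385e-05 in-plane x -0.0007837724826208383 tip px [[335.92917945 238.73841496]]
```

View pics/l.png

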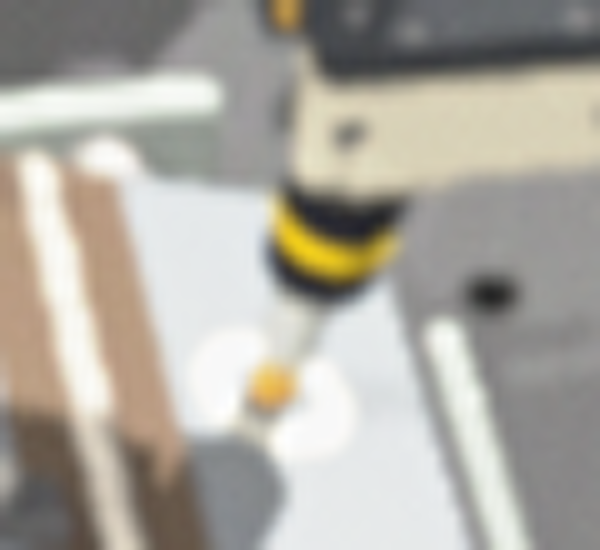

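move_arm(increments=[[0,0,0,0],[0.0025,0,0.0006,0],[0.0025,0,0.0006,0],[0.0025,0,0.0006,0]], squeeze=30)

```text
time: 15.05
tool_pos: [0.4932, 0.023, 0.1554]
tool_rot: [-0.858, 1.57, -0.498]
contact_force: [0.6, -0.3, 3.1]
opening: 0.0272
```

move_arm(increments=[[0,0,0,0],[0,0,0,0],[0,0,0,0],[0,0,0,0]])

```text
time: 15.55
tool_pos: [0.4931, 0.023, 0.1553]
tool_rot: [-0.965, 1.571, -0.605]
contact_force: [0.6, -0.5, 4.1]
opening: 0.0271
```

```bash
python3 zs.py m 15; python3 zs.py m2 15 | head -1; python3 pic.py n .50 .025 .12
```

```text
t 15.6 tcp [0.4931 0.023  0.1553] q [-0.109  0.331  1.682 -0.     1.128 -2.04 ] open 0.0272 F [ 0.7  -0.16  3.24]
[[ 0.    -0.353  0.936]
 [-0.     0.936  0.353]
 [-1.    -0.     0.   ]] yaw of tool y 110.6
tip-to-spot: along N -0.002715313103886498 tool y 6.769060143171823e-06 in-plane x -0.0006889704031047084 tip px [[335.83043538 239.09169566]]
t 15.65 tcp [0.4931 0.023  0.1553] q [-0.109  0.331  1.682 -0.     1.128 -2.04 ] open 0.0274 F [ 0.32 -0.84  3.26]
side crop origin 301 182 k 5
top crop origin 291 208 k 5
```

View pics/m.png

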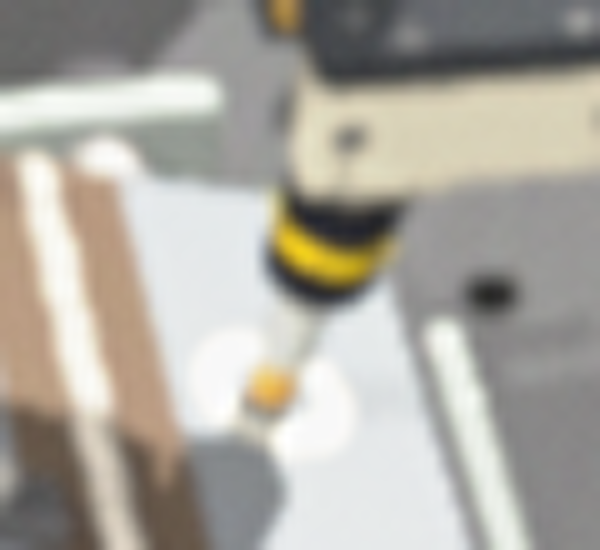

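View pics/full_n_side.png

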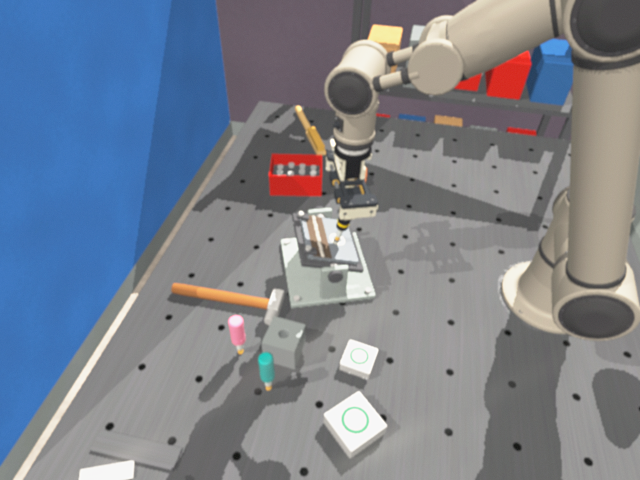

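```bash
python3 -c "
import cv2,numpy as np
a=cv2.imread('pics/full_n_side.png')[228:250,326:348];b=cv2.imread('pics/side0.png')[228:250,326:348]
cv2.imwrite('pics/n2.png',np.hstack([cv2.resize(i,None,fx=18,fy=18,interpolation=cv2.INTER_CUBIC) for i in(a,b)]))"
```

```text
(no output)
```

View pics/n2.png

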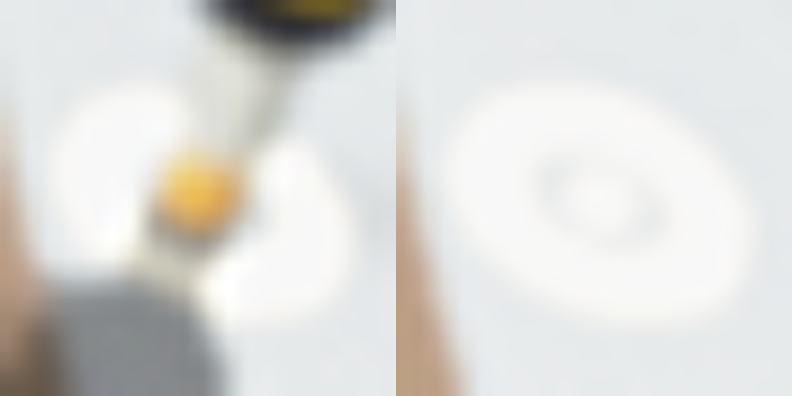

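```bash
cat >> m.py <<'E'
print("---bias fits")
for z in(.1,.103,.106):
    def f2(v):
        o=f(v[:9]).reshape(-1,4)+np.r_[0,0,v[9:11]]; return np.r_[o.ravel(),(v[2]-z)*1e4]
    q=least_squares(f2,np.r_[r.x,0,0]);print(z,"tilt",np.degrees(q.x[4]).round(2),"yaw",np.degrees(q.x[3]).round(2),q.x[:3].round(4),"bias",q.x[9:].round(2),"rms",np.sqrt(np.mean(q.fun**2)).round(2))
E
python3 m.py | sed -n '/bias fits/,$p'
python3 - <<'E'
from h import *
o,R=state();g=o['tool_pos']+[0,0,.0186]
# lower band front-centre observed vs tilt: print band/nose/tip axis px; tip compressed 6 mm
for a in(9,12,15,18,21):
  d=R[:,2]*np.sin(np.radians(a))+R[:,0]*np.cos(np.radians(a))
  p=[proj('side',g+d*s)[0] for s in(.035,.063,.071)]
  print(a,[((q-[310,200]+.5)*10-.5).round(0).tolist() for q in p])
E
```

```text
---bias fits
0.1 tilt 15.16 yaw 21.01 [0.5119 0.0295 0.1   ] bias [0.98 0.25] rms 0.42
0.103 tilt 15.12 yaw 21.0 [0.5114 0.0294 0.103 ] bias [0.74 1.15] rms 0.42
0.106 tilt 15.07 yaw 20.99 [0.5109 0.0294 0.106 ] bias [0.49 2.05] rms 0.43
t 15.75 tcp [0.4931 0.023  0.1553] q [-0.109  0.331  1.682 -0.     1.128 -2.04 ] open 0.0269 F [1.66 0.21 3.9 ]
[[ 0.    -0.353  0.936]
 [-0.     0.936  0.353]
 [-1.    -0.     0.   ]] yaw of tool y 110.6
9 [[333.0, 265.0], [308.0, 354.0], [301.0, 379.0]]
12 [[326.0, 265.0], [294.0, 354.0], [286.0, 378.0]]
15 [[318.0, 264.0], [281.0, 352.0], [271.0, 377.0]]
18 [[311.0, 263.0], [268.0, 351.0], [256.0, 375.0]]
21 [[303.0, 262.0], [255.0, 348.0], [241.0, 373.0]]
```

The checks agree. The plate's tilt is 15.1° however the camera bias is treated, the probe's is about 15°, the tip is within about 2 mm of the ring's centre, and the push is about 5 to 5.5 N. I'm handing in.

```bash
python3 -c "
from h import *
state(); print(robot.hand_in()); state()"
```

```text
t 15.75 tcp [0.4931 0.023  0.1553] q [-0.109  0.331  1.682 -0.     1.128 -2.04 ] open 0.0269 F [1.66 0.21 3.9 ]
[[ 0.    -0.353  0.936]
 [-0.     0.936  0.353]
 [-1.    -0.     0.   ]] yaw of tool y 110.6
the job is handed in; nothing more can be done
None
the job is handed in; nothing more can be done
```

I handed the job in at 15.75 s, with the gripper holding the probe against the plate inside the white ring. No verdict was reported.

**What I did:**
- I lifted the probe clear of its holder and pressed it upright on the smaller ringed block, at about 4.5 N for over half a second and about 2 mm from centre.
- The moves cannot tilt the hand, so I turned the probe in the pads. I gripped it lightly, leaned its nose on the edge of the fixed holder, then shifted the hand a few mm along the plate with the tip resting in the ring. Then I tightened the grip to 30 N.

**Last checks before handing in:**
- **Push:** about 5 to 5.5 N, net of the probe's weight.
- **Tip position:** within about 2 mm of the ring's centre in the side view.
- **Angle:** the plate's tilt fits at 15.1°. The probe reads about 15°, but separate readings along it ranged from 12° to 17°; the limit is 8° off the plate's normal.
- **Surroundings:** the last side view shows the reference block, hammer and bin where they were. The arm blocked much of the top view, and I did not check the copper block separately.

**One disagreement:** the contact height puts the plate 2 to 4 mm higher than the cameras did. That points to a side-camera offset of 1 to 2 pixels, or the probe sliding slightly in the grip. The push stayed well within its limits either way.

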